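# Unlatch and open the gate of a glass cool-down bay

### The arm

A 6-joint arm with a two-finger parallel gripper is mounted at the origin on the work surface. World frame = base frame: x ahead of the robot, y to its left, z up, the work surface at z = 0. Lengths are in m, angles in rad, forces in N, time in s.
With the tool pointing down it reaches from about 0.4 to 0.925 m from the base axis. Payload 12.5 kg.
Tool frame: the origin (TCP) lies between the finger pads; the fingertips stand 17 mm ahead of it and the grasp point (between the pads) lies 2 mm behind it; z points along the fingers, y is the direction in which the jaws open and shut (so a half turn about z gives the same grasp; the last joint's range is limited). The gripper opens to 95 mm and grips with 3 to 60 N. Pads are 20 mm wide; open, the fingers measure 119 mm over their backs; the gripper's body (75 mm by 180 mm) begins 59 mm behind the grasp point.
Start: joints at [1.19, 0.491, 1.559, -0, 1.092, -0.106], TCP at [0.17, 0.602, 0.209] pointing down, gripper open.
Joint ranges: [-3.1, 3.1], [-0.84, 2.19], [0.05, 2.79], [-1.13, 4.28], [0.06, 2.93], [-2.69, 2.69]. Speed limits (rad/s): [2.22, 2.22, 2.79, 3.14, 3.14, 3.14].

### API

Orientations are given as a unit quaternion [x, y, z, w].
In Python, from bench import observe, vision, ticket gives the robot as it stands. The module is installed in compiled form; this text tells all that it offers.
- The arm moves only by the tool move_arm, never from a script. Its argument "commands" is text: rows parted by semicolons, each of 7 numbers parted by spaces: the turn, a rotation vector about the tool's x, y, z in degrees, then the shift along the tool's x, y, z in mm, then the finger opening in mm, from 0 to 95.1. In form: ax ay az dx dy dz fingers; .... A call has 1 to 12 rows; each row shifts and turns the pose as measured when the row begins, along the tool's axes as they then stand; what a row does not reach is not made up. A row lasts 1/12 s, in which the tool goes at most 41.7 mm and 7.16 degrees, less where a joint would pass 70% of its speed; a pose out of reach is approached as far as the arm can. A call with a gripper value outside its range is refused whole. The fingers move at their own pace and stop on an object; "newtons" is the grip in N (left out, the last holds). Time passes only in rows, so rows that do not move let the fingers close. It gives the time, the measured TCP pose, the force and the opening at its end, in the units of the state.
- observe(): the state, without advancing time (a new reading comes with each control period).
- vision.snapshot(name): name is "side" or "top" or "wrist"; returns (picture, depth): 420x560x3 uint8, red, green, blue; 420x560 float32, m along the optical axis (not along the pixel's ray), 0 where there is no reading.
- vision.calibration(name): a dict with "fx", "fy", "cx", "cy" (pixels), "cam_to_world" (4x4, takes a point from camera to world coordinates); the wrist camera has in their place "T_tool_cam" (4x4, takes a point from camera to tool coordinates, whose origin is the TCP and whose axes are the flange's). Camera axes: x right, y up, looking along -z (the intrinsics and any distortion apply to the point x, -y, -z); pixel columns grow to the right and rows downward; lengths in m; the calibration is good to about 2 mm. A picture is of the moment at which its call begins: read the wrist's pose just before it. calibration takes no time and is no camera call.
- ticket.hand_in(): hands the job in, once; it reports no verdict.
The state is a dict: "time_s": time; "joint_positions": joint angles; "qvel": joint speeds; "joint_torque": joint torques, N m; "eef_pos": TCP position; "ee_rot": TCP orientation; "ft_force": force on the tool from outside, world axes, zero at the start; "ft_torque": the same for the moment, N m; "opening": finger opening in m.
Only numpy, scipy, OpenCV 4.12 (cv2) and the standard library are available. Lean on these libraries where they do the work, as an engineer would, in place of code of your own. Each camera call takes 0.05 s, during which the arm holds its last target.

### The job

Open the gate of the wire-mesh cool-down bay: take the latch bar by its upright pin, press the gate gently inward against the keeper's spring plunger until the bar comes free of the hook, lift the bar over the hook, and swing the gate wide open towards you, nearly square to the front of the bay. Never force the latch: no hard pushing, lifting or pulling while the bar is still in its keeper. Leave the gate standing open with the bar let down again, and leave the glassware and the tools where they are.

Things in the scene. Friction and masses are not known exactly. Their poses are not given: they have to be found in the camera images.
- bay: Cool-down bay: fixed open-topped pen of blue tube and steel mesh on a base plate (x -35 to 235, y +-165 mm, 12 thick). Origin on the bench under the middle of the gate line; +x points through the gate into the bay, +y along the gate line to the hinge, z up. Mesh walls 137 mm high at y +-150 and x 220; hinge post at y 137.5, keeper post at y -137.5. Position and yaw vary.
- gate_hinge (a point): A point on the gate's vertical hinge line, at (0, 110, 172) mm in the bay's frame: 172 mm above the bench, the height of the latch bar's centre line.
- gate (a joint): Angle (rad) of the gate: blue tube and mesh, 220 mm wide, 16 thick, 25 to 180 mm above the bench, 0.9 kg. 0: in line with the bay's front; negative: pressed into the bay (to -0.14); positive: open towards the robot, clockwise seen from above (to 1.5). It stays where it is left (hinge friction 0.1 N m).
- bar (a joint): Angle (rad) of the gravity latch bar, 0.18 kg steel, 10 mm thick, 16 high, along the front of the gate, its middle plane 25 mm before the gate's. 0: level on its rest pin, where its weight brings it; positive: free end lifted (to 0.30). From 0.15 on it is clear over the hook's lip; 0.2 is comfortable, and the gate can then be swung with the bar held up.
- bar_pivot (a point): The bar's pivot on the gate, an axis square to the gate: 50 mm from the hinge line towards the gate's free side, 25 mm before the gate's middle plane, 172 mm above the bench. The bar reaches 210 mm from here to its free end.
- hook (a point): On the fixed post, middle of the bar at the keeper, gate at 0: (-25, -137.5, 172) mm in the bay's frame. Keeper: steel J-hook 16 mm wide, a wall before the bar with a lip turned back over it (underside 4 mm above the bar, 6 thick), so the bar cannot rise until pressed inward past the lip. The hook itself is slotted and sits up to 12 mm further in or out than this point.
- keeper_post (a point): A point on the keeper post, 100 mm below point hook. Behind the bar the hook carries a black round-nosed spring plunger, 6 N/mm from first touch; nose to lip edge is 8.5 mm, so the 10 mm bar must press it back 1.5 mm (9 N, about 12 N at the upright pin) to rise. First touch is 0.5 to 25.5 mm (at the hook) inward of the start, unknown: find it by feel.
- post (a point): Grip point on the bar's upright pin: plain dark steel, 20 mm diameter, 42 mm tall from the bar's top edge, 145 mm from the pivot. The point is on its axis, 26 mm above the bar's top edge, 16 below the pin's top; 206 mm above the bench at the start. A steady 14 to 18 N inward here frees the bar; over 20 N between bar and hook or plunger (about 25 N here) abuses the latch.
- vase: Green glass vase, 68 mm wide, 118 mm high, standing in the bay; origin under its foot. To be left alone.
- bowl: Amber glass bowl, 96 mm wide, 50 mm high, standing in the bay; origin under its foot. To be left alone.
- jacks: Pair of steel glassblower's jacks, 220 mm long, lying flat on the bench; origin under its middle. To be left alone.
- block: Wooden shaping block, 72 mm wide cup with a 130 mm handle, on the bench; origin under the cup. To be left alone.
- paddle: Flat wooden paddle, 255 mm long, blade 110 x 80 mm, 12 mm thick, lying on the bench; origin under it, near the blade. To be left alone.
- wrench: Steel wrench, about 180 mm long, lying flat on the bench; origin under it. To be left alone.
- tin: Plain aluminium can, 70 mm wide, 100 mm high, on the bench; origin under it. To be left alone.

How it is judged:
On the way, in this order (a step that is already met when the one before it is completed fails the run):
1. the latch bar is lifted clear over the hook while the gate is still shut (value of joint bar above 0.13 rad and value of joint gate below 0.02 rad), for 0.1 s.
2. the gate is swung open (value of joint gate above 1.1 rad), for 0.2 s.
At the end, for the whole second after the job is handed in: The gate stands at rest, open by more than 1.1 rad (63 degrees), and the latch bar is down on its rest pin (below 0.03 rad), let go (value of joint gate above 1.1 rad and value of joint bar below 0.03 rad and velocity of joint gate between -0.05 and 0.05 rad/s); the robot touches nothing.
It fails at once if the latch is forced: more than 20 N between the bar and its keeper or plunger (contact force between keeper and bar above 20 N).
It fails at once if glassware or a tool is shifted by more than 15 mm (distance of any of vase, bowl, jacks, block, paddle, wrench, tin from where it was at the start of the episode above 0.015 m).
It fails at once if glassware is tipped (angle between any of vase, bowl's own z axis and vertical above 0.3 rad).
It also fails if it takes over 67 s, if anything falls off the work surface, if the arm or the gripper's body presses on something with over 40 N, if the wrist force passes 120 N, or if a joint passes its speed limit or range.

## Working session

There is one attempt and no reset: what is moved stays moved. The work goes in short steps, Python scripts to look and compute and a tool call to move; the robot and the scene stay as the last step left them, time stands still between calls to the robot, and variables do not carry over. Pictures are saved under pics/ and viewed, and the job is handed in when it is done.

Besides the shell and the picture viewer there is one more tool, called by a JSON object that holds its "fn" and its "kwargs". move_arm: Moves the arm, as the interface text tells. Its arguments: {"type":"object","properties":{"commands":{"type":"string"},"newtons":{"type":"number"}},"required":["commands"]}

```bash
mkdir -p pics
python3 - <<'E'
from bench import observe, vision, ticket
import cv2, numpy as np
s=observe(); print({k:np.round(v,3).tolist() for k,v in s.items()})
for n in ["side","top","wrist"]:
    p,d=vision.snapshot(n); cv2.imwrite(f"pics/{n}0.png",p[:,:,::-1]); np.save(f"{n}0.npy",d)
    c=vision.calibration(n); print(n,{k:np.round(v,4).tolist() for k,v in c.items()})
E
```

```text
{'time_s': 0.0, 'joint_positions': [1.19, 0.492, 1.559, -0.0, 1.092, -0.106], 'qvel': [0.0, -0.001, -0.001, 0.001, -0.001, 0.001], 'joint_torque': [-0.002, -61.265, -25.817, 0.069, 0.048, -0.0], 'eef_pos': [0.169, 0.601, 0.209], 'ee_rot': [0.137, 0.991, -0.001, -0.0], 'ft_force': [-0.43, -0.294, 0.178], 'ft_torque': [-0.034, 0.015, 0.006], 'opening': 0.095}
side {'fx': 450.4595, 'fy': 450.4595, 'cx': 272.0799, 'cy': 220.0053, 'cam_to_world': [[0.837, 0.4092, -0.3634, 0.1436], [-0.547, 0.6448, -0.5338, -0.7162], [0.0159, 0.6455, 0.7636, 1.0849], [0.0, 0.0, 0.0, 1.0]]}
top {'fx': 423.0258, 'fy': 423.0258, 'cx': 279.2981, 'cy': 205.807, 'cam_to_world': [[-0.0089, 0.9901, -0.1399, 0.4411], [-0.9999, -0.0082, 0.0061, -0.0487], [0.0049, 0.1399, 0.9902, 1.1008], [0.0, 0.0, 0.0, 1.0]]}
wrist {'fx': 354.9461, 'fy': 354.9461, 'cx': 284.0884, 'cy': 207.0729, 'T_tool_cam': [[-0.0011, 0.9615, 0.2749, 0.075], [1.0, 0.0012, -0.0002, -0.0008], [-0.0005, 0.2749, -0.9615, -0.1765], [0.0, 0.0, 0.0, 1.0]]}
```

View pics/top0.png

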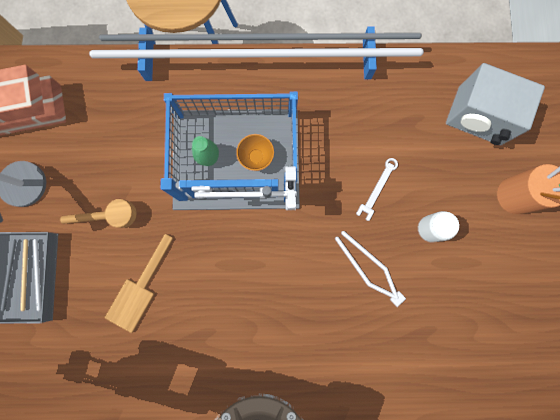

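View pics/side0.png

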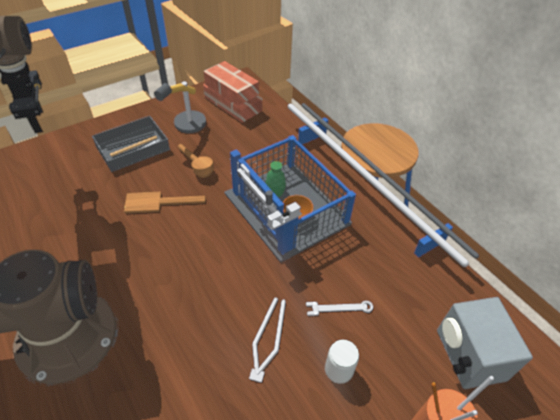

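View pics/wrist0.png

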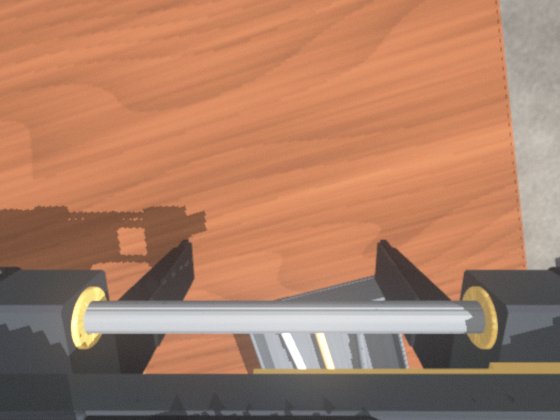

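The top view shows the bay at about px (165-298, 95-210), with the gate along row ~190 and the keeper at ~(291,188). The side view shows the bar and pin around (255-300, 170-215). I'll zoom in on that area.

Run:
```python
import cv2, numpy as np
t=cv2.imread("pics/top0.png"); s=cv2.imread("pics/side0.png")
cv2.imwrite("pics/topz.png",cv2.resize(t[85:220,150:325],None,fx=4.5,fy=4.4,interpolation=cv2.INTER_CUBIC))
cv2.imwrite("pics/sidez.png",cv2.resize(s[130:270,215:365],None,fx=5,fy=4.2,interpolation=cv2.INTER_CUBIC))
```

```text
(no output)
```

View pics/topz.png

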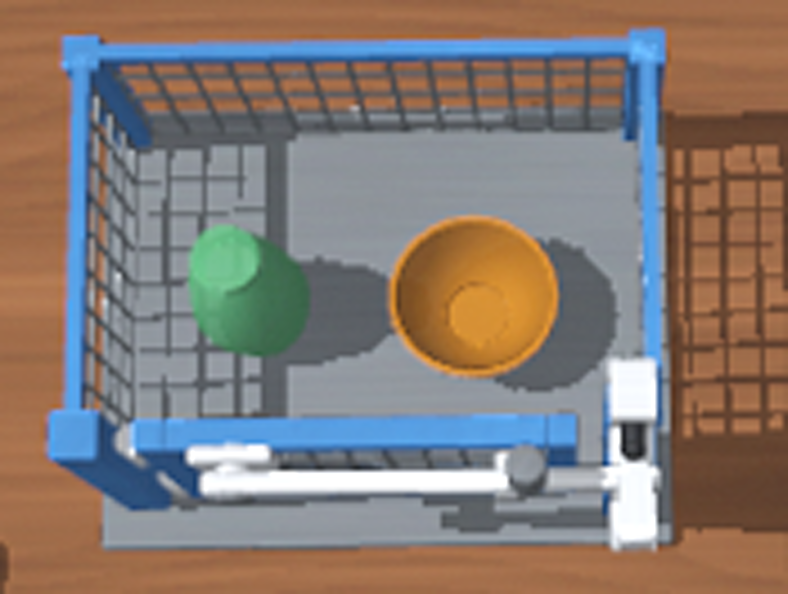

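View pics/sidez.png

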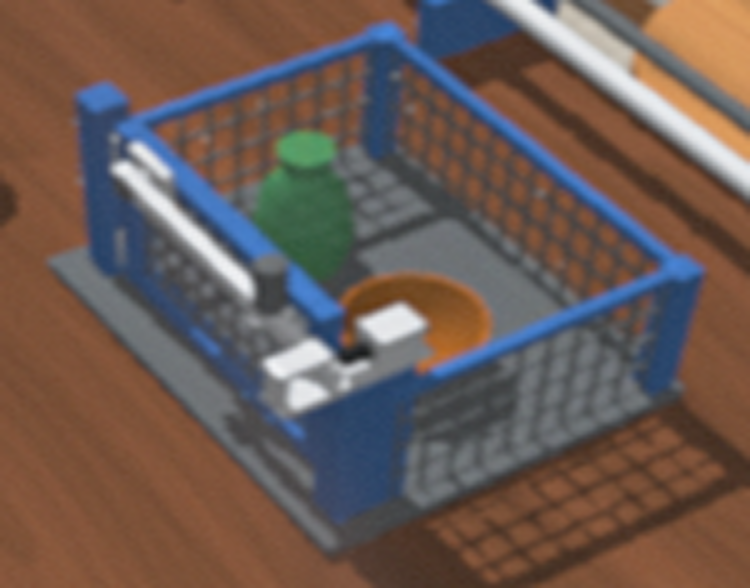

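The zooms show the pin top at top (267,190) and side (269,193), the bar running left of it to its pivot, and the plate's front corners at top (173,209.5) and (299,207.7).

```bash
cat > h.py <<'E'
import numpy as np
from bench import vision
def ray(n,u,v):
    c=vision.calibration(n);T=np.array(c["cam_to_world"])
    d=T[:3,:3]@np.array([(u-c["cx"])/c["fx"],-(v-c["cy"])/c["fy"],-1]); return T[:3,3],d
def onz(n,u,v,z):
    o,d=ray(n,u,v); return o+d*(z-o[2])/d[2]
def dep(n,u,v,D):
    o,d=ray(n,u,v); return o+d*D[int(round(v)),int(round(u))]
E
python3 - <<'E'
from h import *
Z=lambda x,y:(150+(x+.5)/4.5-.5,85+(y+.5)/4.4-.5)
S=lambda x,y:(215+(x+.5)/5-.5,130+(y+.5)/4.2-.5)
Dt=np.load("top0.npy");Ds=np.load("side0.npy")
r=lambda a:np.round(a*1000,1)
print("pin",r(onz("top",*Z(525,460),.222)),r(dep("top",*Z(525,460),Dt)),r(onz("side",*S(270,268),.222)),r(dep("side",*S(270,268),Ds)))
f1=onz("top",*Z(103,548),.012);f2=onz("top",*Z(670,543),.012)
print("front",r(f1),r(f2),"yaw of hinge dir",np.degrees(np.arctan2(-(f1-f2)[0],(f1-f2)[1])))
for nm,p in dict(bk1=(80,40),bk2=(648,32)).items(): print(nm,r(onz("top",*Z(*p),.149)),r(dep("top",*Z(p[0],p[1]+10),Dt)))
# gate rail
for p in [(160,432),(350,432),(550,430)]: print("rail",r(onz("top",*Z(*p),.180)),r(dep("top",*Z(*p),Dt)))
for p in [(220,483),(350,483),(480,481)]: print("bar",r(onz("top",*Z(*p),.180)),r(dep("top",*Z(*p),Dt)))
for p in [(75,435),(633,435),(633,380),(633,540),(633,480)]: print("post/hook",r(dep("top",*Z(*p),Dt)))
b,br=dep("top",*Z(255,345),Dt),0
E
```

```text
pin [600.9 -27.  222. ] [601.1 -27.  221.3] [596.7 -31.1 222. ] [597.8 -29.6 220. ]
front [588.4 221.6  12. ] [ 588.7 -105.3   12. ] yaw of hinge dir 0.04781556609906798
bk1 [844.6 206.8 149. ] [843.  209.2 139.5]
bk2 [847.1 -90.8 149. ] [847.9 -91.4 133.7]
rail [624.3 153.4 180. ] [624.3 153.4 180.1]
rail [623.6  60.1 180. ] [623.4  60.  180.9]
rail [623.8 -38.3 180. ] [623.1 -38.4 183.7]
bar [598.1 123.5 180. ] [597.5 122.9 183.5]
bar [597.5  59.9 180. ] [597.7  60.  179. ]
bar [598.   -3.8 180. ] [598.2  -3.8 179.4]
post/hook [622.6 194.5 182.4]
post/hook [620.7 -79.1 181.3]
post/hook [647.1 -79.2 189.4]
post/hook [566.4 -78.2 188.3]
post/hook [595.9 -78.5 192.2]
```

Bay yaw is about 0 with its origin near (0.6235, 0.058). The pin is at about (0.599, -0.028), which agrees with the stated geometry. Next I'll write a helper that turns a target pose into rows.

```bash
cat >> h.py <<'E'
from scipy.spatial.transform import Rotation as R
from bench import observe
def down(yaw):  # tool z down, tool y at world angle yaw (deg)
    a=np.radians(yaw); y=np.array([np.cos(a),np.sin(a),0]); z=np.array([0,0,-1.]); return R.from_matrix(np.c_[np.cross(y,z),y,z])
def rows(p,r,n,P=None,Q=None):
    s=observe(); P=np.array(s["eef_pos"]) if P is None else P; Q=R.from_quat(s["ee_rot"]) if Q is None else Q
    rv=(Q.inv()*r).as_rotvec(); st=R.from_rotvec(rv/n); d=(np.array(p)-P)/n
    for i in range(n):
        print(np.round(np.degrees(rv/n),2), np.round(Q.inv().apply(d)*1000,1)); Q=Q*st
def st():
    s=observe(); print("t",round(s["time_s"],2),"p",np.round(np.array(s["eef_pos"])*1000,1),"f",np.round(s["ft_force"],2),"m",np.round(s["ft_torque"],2),"open",round(s["opening"]*1000,1),"rot",np.round(R.from_quat(s["ee_rot"]).as_matrix()[:,1],3),np.round(R.from_quat(s["ee_rot"]).as_matrix()[:,2],3),"j",np.round(s["joint_positions"],2))
E
python3 -c "
from h import *
P=np.array(observe()['eef_pos'])+[0,0,.12]
rows([.575,-.028,.32],down(0),22,P=P)"
```

```text
[-0.    0.    3.38] [-25.5 -22.5   0.4]
[-0.    0.    3.38] [-26.8 -21.    0.4]
[-0.    0.    3.38] [-28.  -19.4   0.4]
[-0.    0.    3.38] [-29.1 -17.7   0.4]
[-0.    0.    3.38] [-30.1 -16.    0.4]
[-0.    0.    3.38] [-30.9 -14.2   0.4]
[-0.    0.    3.38] [-31.7 -12.3   0.4]
[-0.    0.    3.38] [-32.4 -10.4   0.4]
[-0.    0.    3.38] [-33.   -8.5   0.4]
[-0.    0.    3.38] [-33.4  -6.5   0.4]
[-0.    0.    3.38] [-33.7  -4.6   0.4]
[-0.    0.    3.38] [-33.9  -2.6   0.4]
[-0.    0.    3.38] [-34.   -0.6   0.4]
[-0.    0.    3.38] [-34.    1.4   0.4]
[-0.    0.    3.38] [-33.9   3.4   0.4]
[-0.    0.    3.38] [-33.6   5.4   0.4]
[-0.    0.    3.38] [-33.2   7.4   0.4]
[-0.    0.    3.38] [-32.7   9.3   0.4]
[-0.    0.    3.38] [-32.1  11.2   0.4]
[-0.    0.    3.38] [-31.4  13.1   0.4]
[-0.    0.    3.38] [-30.6  14.9   0.4]
[-0.    0.    3.38] [-29.6  16.7   0.4]
```

{"fn": "move_arm", "kwargs": {"commands": "0 0 0 0 0 -40 95; 0 0 0 0 0 -40 95; 0 0 0 0 0 -40 95"}}

```text
time_s: 0.4
eef_pos: [0.1686, 0.5988, 0.3227]
ee_rot: [0.137, 0.991, -0.01, -0.002]
ft_force: [-0.4, 0.4, 0.7]
opening: 0.0953
```

{"fn": "move_arm", "kwargs": {"commands": "0 0 3.4 -25 -22 0 95; 0 0 3.4 -27 -21 0 95; 0 0 3.4 -28 -19 0 95; 0 0 3.4 -29 -18 0 95; 0 0 3.4 -30 -16 0 95; 0 0 3.4 -31 -14 0 95; 0 0 3.4 -32 -12 0 95; 0 0 3.4 -32 -10 0 95; 0 0 3.4 -33 -8 0 95; 0 0 3.4 -33 -6 0 95; 0 0 3.4 -34 -5 0 95; 0 0 3.4 -34 -3 0 95"}}

```text
time_s: 1.4
eef_pos: [0.3903, 0.2452, 0.3327]
ee_rot: [0.484, 0.875, -0.003, 0.0]
ft_force: [0.7, -0.1, -0.6]
opening: 0.0949
```

```bash
python3 -c "
from h import *
st();rows([.575,-.028,.32],down(0),12)"
```

```text
t 1.4 p [390.3 245.2 332.7] f [ 0.69 -0.07 -0.61] m [-0.04  0.02  0.03] open 94.9 rot [ 0.847  0.532 -0.004] [-0.002 -0.005 -1.   ] j [ 0.42  0.14  1.75 -0.    1.26 -0.14]
[-0.02  0.02  2.68] [-27.5   0.9   1.1]
[-0.02  0.02  2.68] [-27.4   2.2   1.1]
[-0.02  0.02  2.68] [-27.3   3.5   1.1]
[-0.02  0.02  2.68] [-27.1   4.8   1.1]
[-0.02  0.02  2.68] [-26.8   6.    1.1]
[-0.02  0.02  2.68] [-26.5   7.3   1.1]
[-0.02  0.02  2.68] [-26.1   8.5   1.1]
[-0.02  0.02  2.68] [-25.7   9.7   1.1]
[-0.02  0.02  2.68] [-25.2  10.9   1.1]
[-0.02  0.02  2.68] [-24.7  12.1   1.1]
[-0.02  0.02  2.68] [-24.1  13.2   1.1]
[-0.02  0.02  2.68] [-23.5  14.3   1.1]
```

{"fn": "move_arm", "kwargs": {"commands": "0 0 2.7 -27 1 1 95; 0 0 2.7 -27 2 1 95; 0 0 2.7 -27 3 1 95; 0 0 2.7 -27 5 1 95; 0 0 2.7 -27 6 1 95; 0 0 2.7 -26 7 1 95; 0 0 2.7 -26 8 1 95; 0 0 2.7 -26 10 1 95; 0 0 2.7 -25 11 1 95; 0 0 2.7 -25 12 1 95; 0 0 2.7 -24 13 1 95; 0 0 2.7 -24 14 1 95"}}

```text
time_s: 2.4
eef_pos: [0.574, -0.0487, 0.3205]
ee_rot: [0.72, 0.694, -0.003, 0.0]
ft_force: [-0.2, 0.6, -0.2]
opening: 0.0951
```

{"fn": "move_arm", "kwargs": {"commands": "0 0 0 0 0 0 95; 0 0 0 0 0 0 95; 0 0 0 0 0 0 95"}}

```text
time_s: 2.65
eef_pos: [0.5755, -0.0532, 0.3183]
ee_rot: [0.723, 0.691, -0.004, -0.001]
ft_force: [0.2, 1.0, 0.1]
opening: 0.0952
```

Run:
```python
from h import *
import cv2
st();rows([.599,-.028,.32],down(0),2)
np.save("wq.npy",np.r_[observe()["eef_pos"],observe()["ee_rot"]])
p,d=vision.snapshot("wrist"); cv2.imwrite("pics/wrist1.png",p[:,:,::-1]); np.save("wrist1.npy",d)
```

```text
t 2.65 p [575.5 -53.2 318.3] f [0.22 1.01 0.06] m [-0.05  0.05  0.  ] open 95.2 rot [ 0.999 -0.045 -0.006] [-0.007 -0.005 -1.   ] j [-0.2   0.34  1.52 -0.01  1.3  -0.16]
[-0.19  0.14 -1.28] [13.1 11.2 -1. ]
[-0.19  0.14 -1.28] [12.8 11.4 -0.9]
```

View pics/wrist1.png

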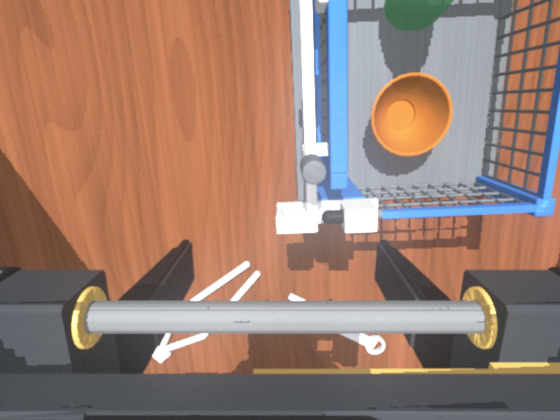

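The wrist view shows the pin top at (313,160), the hook at (297,217), the black plunger at (333,216) and its holder at (360,215). I'll compute the pin from this view.

Run:
```python
from h import *
import cv2
w=np.load("wq.npy");c=vision.calibration("wrist");T=np.array(c["T_tool_cam"]);Q=R.from_quat(w[3:])
D=np.load("wrist1.npy")
def wray(u,v):
    d=Q.apply(T[:3,:3]@np.array([(u-c["cx"])/c["fx"],-(v-c["cy"])/c["fy"],-1])); return w[:3]+Q.apply(T[:3,3]),d
for nm,(u,v),z in [("pintop",(313,160),.222),("hookwall",(297,217),.19),("plunger",(333,216),.172),("baredge",(312,190),.18),("holder",(360,215),.19),("rail",(339,150),.18)]:
    o,d=wray(u,v); print(nm,np.round(1000*(o+d*(z-o[2])/d[2]),1),np.round(1000*(o+d*D[v,u]),1))
p=cv2.imread("pics/wrist1.png");cv2.imwrite("pics/w1z.png",cv2.resize(p[130:240,260:400],None,fx=5,fy=5,interpolation=cv2.INTER_CUBIC))
```

```text
pintop [601.  -18.7 222. ] [601.1 -18.9 220.9]
hookwall [587.7 -74.5 190. ] [587.7 -74.4 190.4]
plunger [622.3 -80.8 172. ] [621.5 -78.7 178.5]
baredge [602.4 -52.5 180. ] [602.3 -52.1 181.9]
holder [644.2 -75.1 190. ] [644.3 -75.2 189.6]
rail [627.  -17.4 180. ] [626.9 -17.3 181. ]
```

View pics/w1z.png

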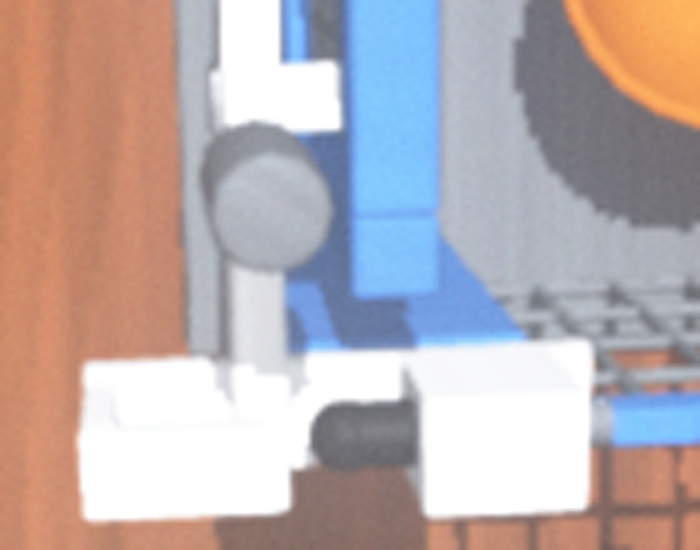

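Run:
```python
from h import *
rows([.600,-.027,.30],down(0),3)
```

```text
[-0.12  0.09 -0.84] [9.  7.9 6. ]
[-0.12  0.09 -0.84] [8.8 8.  6.1]
[-0.12  0.09 -0.84] [8.7 8.1 6.1]
```

{"fn": "move_arm", "kwargs": {"commands": "-0.1 0.1 -0.8 9 8 5 95; -0.1 0.1 -0.8 9 8 5 95; -0.1 0.1 -0.8 8 8 5 95; 0 0 0 0 0 0 95; 0 0 0 0 0 0 95"}}

```text
time_s: 3.12
eef_pos: [0.6017, -0.0208, 0.3022]
ee_rot: [0.704, 0.71, 0.001, -0.0]
ft_force: [-0.4, 0.1, 0.1]
opening: 0.0946
```

Run:
```python
from h import *
st();rows([.600,-.027,.204],down(0),8)
```

```text
t 3.12 p [601.7 -20.8 302.2] f [-0.39  0.1   0.14] m [-0.09  0.13 -0.02] open 94.6 rot [1.    0.008 0.   ] [ 0.     0.001 -1.   ] j [-0.14  0.38  1.49  0.    1.27 -0.15]
[ 0.   -0.01  0.06] [-0.8 -0.2 12.3]
[ 0.   -0.01  0.06] [-0.8 -0.2 12.3]
[ 0.   -0.01  0.06] [-0.8 -0.2 12.3]
[ 0.   -0.01  0.06] [-0.8 -0.2 12.3]
[ 0.   -0.01  0.06] [-0.8 -0.2 12.3]
[ 0.   -0.01  0.06] [-0.8 -0.2 12.3]
[ 0.   -0.01  0.06] [-0.8 -0.2 12.3]
[ 0.   -0.01  0.06] [-0.8 -0.2 12.3]
```

{"fn": "move_arm", "kwargs": {"commands": "0 0 0 -1 0 12 95; 0 0 0 -1 0 12 95; 0 0 0 -1 0 12 95; 0 0 0 -1 0 12 95; 0 0 0 -1 0 12 95; 0 0 0 -1 0 12 95; 0 0 0 0 0 6 95; 0 0 0 0 0 3 95; 0 0 0 0 0 0 95; 0 0 0 0 0 0 95"}}

```text
time_s: 3.95
eef_pos: [0.6023, -0.0237, 0.2191]
ee_rot: [0.702, 0.712, 0.001, 0.001]
ft_force: [-0.2, -0.2, 0.1]
opening: 0.0951
```

Run:
```python
from h import *
import cv2
st();rows([.600,-.027,.204],down(0),3)
p,d=vision.snapshot("side"); cv2.imwrite("pics/side1.png",cv2.resize(p[110:270,195:365,::-1],None,fx=4.5,fy=3.7))
```

```text
t 3.95 p [602.3 -23.7 219.1] f [-0.2  -0.22  0.12] m [-0.08  0.05  0.02] open 95.1 rot [1.    0.014 0.002] [ 0.002  0.001 -1.   ] j [-0.15  0.45  1.61  0.    1.09 -0.16]
[ 0.04 -0.01  0.27] [-1.1 -0.8  5. ]
[ 0.04 -0.01  0.27] [-1.1 -0.8  5. ]
[ 0.04 -0.01  0.27] [-1.1 -0.8  5. ]
```

View pics/side1.png

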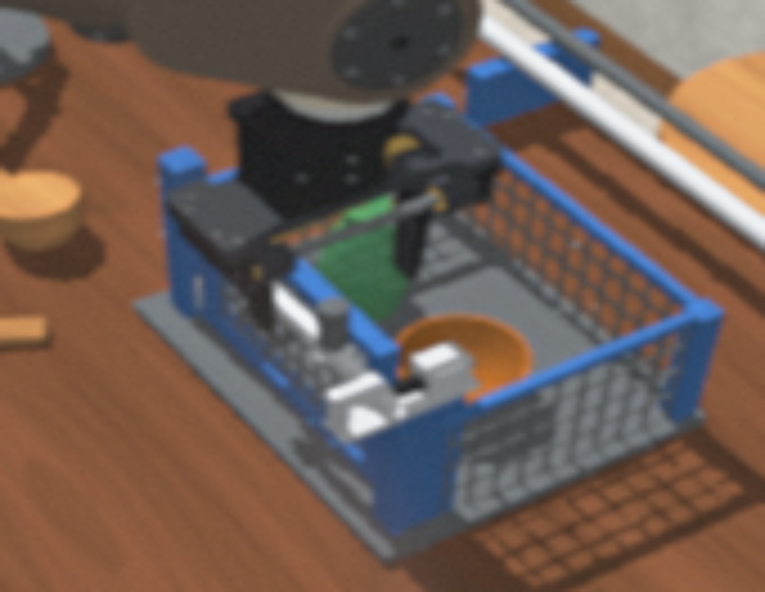

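The fingers straddle the pin, which sits about midway between the fingertips. I'll finish the descent and close with a light grip.

{"fn": "move_arm", "kwargs": {"commands": "0 0 0.4 -2 -1 6 95; 0 0 0.4 -1 -1 6 95; 0 0 0 -1 -1 4 95; 0 0 0 0 0 0 95; 0 0 0 0 0 0 95"}}

```text
time_s: 4.42
eef_pos: [0.5995, -0.0282, 0.2032]
ee_rot: [0.708, 0.707, 0.002, 0.002]
ft_force: [0.0, -0.8, -0.6]
opening: 0.095
```

```bash
python3 -c "
from h import *
st()"
```

```text
t 4.42 p [599.5 -28.2 203.2] f [ 0.03 -0.75 -0.56] m [-0.09  0.03  0.03] open 95.0 rot [ 1.    -0.001  0.005] [ 0.005  0.    -1.   ] j [-0.16  0.46  1.63  0.    1.04 -0.16]
```

{"fn": "move_arm", "kwargs": {"commands": "0 0 0 0 0 0 40; 0 0 0 0 0 0 40; 0 0 0 0 0 0 40; 0 0 0 0 0 0 40; 0 0 0 0 0 0 28; 0 0 0 0 0 0 28; 0 0 0 0 0 0 28; 0 0 0 0 0 0 28; 0 0 0 0 0 0 28; 0 0 0 0 0 0 28; 0 0 0 0 0 0 28", "newtons": 5}}

```text
time_s: 5.33
eef_pos: [0.5998, -0.0282, 0.2038]
ee_rot: [0.708, 0.707, 0.002, 0.002]
ft_force: [0.3, 0.2, 0.1]
opening: 0.03
```

```bash
python3 -c "
from h import *
st()"
```

```text
t 5.33 p [599.8 -28.2 203.8] f [0.26 0.19 0.12] m [-0.09  0.07  0.  ] open 30.0 rot [ 1.    -0.001  0.006] [ 0.006  0.    -1.   ] j [-0.16  0.46  1.63  0.    1.04 -0.16]
```

{"fn": "move_arm", "kwargs": {"commands": "0 0 0 0 0 0 22; 0 0 0 0 0 0 22; 0 0 0 0 0 0 18; 0 0 0 0 0 0 18; 0 0 0 0 0 0 18", "newtons": 5}}

```text
time_s: 5.75
eef_pos: [0.5998, -0.0282, 0.2038]
ee_rot: [0.708, 0.707, 0.002, 0.002]
ft_force: [0.3, -0.4, -0.5]
opening: 0.0193
```

```bash
python3 -c "
from h import *
st()"
```

```text
t 5.75 p [599.8 -28.2 203.8] f [ 0.26 -0.43 -0.52] m [-0.03  0.06  0.  ] open 19.3 rot [ 1.    -0.001  0.006] [ 0.006  0.    -1.   ] j [-0.16  0.46  1.63  0.    1.04 -0.16]
```

{"fn": "move_arm", "kwargs": {"commands": "0 0 0 0 1 0 18; 0 0 0 0 1 0 18; 0 0 0 0 0 0 18"}}

```text
time_s: 6.0
eef_pos: [0.6017, -0.0284, 0.2038]
ee_rot: [0.707, 0.707, 0.002, 0.002]
ft_force: [0.4, 0.1, 0.1]
opening: 0.0196
```

```bash
python3 -c "
from h import *
st()"
```

```text
t 6.0 p [601.7 -28.4 203.8] f [0.37 0.11 0.07] m [-0.13  0.04  0.05] open 19.6 rot [ 1.    -0.001  0.005] [ 0.005 -0.    -1.   ] j [-0.16  0.46  1.63  0.    1.05 -0.16]
```

{"fn": "move_arm", "kwargs": {"commands": "0 0 0 0 0.8 0 18; 0 0 0 0 0.7 0 18"}}

```text
time_s: 6.17
eef_pos: [0.603, -0.0286, 0.2037]
ee_rot: [0.707, 0.707, 0.001, 0.002]
ft_force: [-3.1, -1.9, 1.6]
opening: 0.0195
```

{"fn": "move_arm", "kwargs": {"commands": "0 0 0 0 0.8 0 18; 0 0 0 0 0.7 0 18"}}

```text
time_s: 6.33
eef_pos: [0.6033, -0.0287, 0.2037]
ee_rot: [0.707, 0.707, 0.0, 0.001]
ft_force: [-6.4, -1.3, 3.5]
opening: 0.0199
```

{"fn": "move_arm", "kwargs": {"commands": "0 0 0 0 0.8 0 18; 0 0 0 0 0.8 0 18"}}

```text
time_s: 6.5
eef_pos: [0.6033, -0.0287, 0.2036]
ee_rot: [0.707, 0.707, -0.001, -0.001]
ft_force: [-6.5, -0.4, 3.5]
opening: 0.0195
```

```bash
python3 -c "
from h import *
st()"
```

```text
t 6.5 p [603.3 -28.7 203.6] f [-6.49 -0.39  3.46] m [-0.34  1.22 -0.  ] open 19.5 rot [ 1.    -0.001 -0.003] [-0.003 -0.001 -1.   ] j [-0.16  0.47  1.62 -0.    1.06 -0.16]
```

{"fn": "move_arm", "kwargs": {"commands": "-0.1 0 0 0 1.2 -0.3 18; -0.1 0 0 0 1.2 -0.3 18"}}

```text
time_s: 6.67
eef_pos: [0.6035, -0.0288, 0.2036]
ee_rot: [0.707, 0.707, -0.002, -0.002]
ft_force: [-7.8, -1.4, 1.1]
opening: 0.0197
```

```bash
python3 -c "
from h import *
st()"
```

```text
t 6.67 p [603.5 -28.8 203.6] f [-7.79 -1.38  1.08] m [-0.37  1.47 -0.02] open 19.7 rot [ 1.    -0.001 -0.006] [-0.006 -0.    -1.   ] j [-0.16  0.47  1.61 -0.    1.06 -0.15]
```

{"fn": "move_arm", "kwargs": {"commands": "-0.3 0 0 0 1.5 -0.3 18; -0.3 0 0 0 1.5 -0.3 18", "newtons": 8}}

```text
time_s: 6.83
eef_pos: [0.6038, -0.0288, 0.2036]
ee_rot: [0.707, 0.707, -0.001, -0.001]
ft_force: [-9.8, -0.8, 3.1]
opening: 0.0195
```

```bash
python3 -c "
from h import *
st()"
```

```text
t 6.83 p [603.8 -28.8 203.6] f [-9.79 -0.82  3.06] m [-0.41  1.82  0.03] open 19.5 rot [ 1.    -0.001 -0.003] [-0.003 -0.    -1.   ] j [-0.16  0.47  1.62 -0.    1.06 -0.16]
```

{"fn": "move_arm", "kwargs": {"commands": "-0.3 0 0 0 2.2 -0.7 18; -0.3 0 0 0 2.2 -0.7 18"}}

```text
time_s: 7.0
eef_pos: [0.6042, -0.0288, 0.2037]
ee_rot: [0.707, 0.707, -0.001, -0.001]
ft_force: [-12.7, -2.3, 1.8]
opening: 0.0198
```

```bash
python3 -c "
from h import *
st()"
```

```text
t 7.0 p [604.2 -28.8 203.7] f [-12.68  -2.3    1.79] m [-0.46  2.3   0.08] open 19.8 rot [ 1.    -0.    -0.003] [-0.003  0.    -1.   ] j [-0.16  0.47  1.62 -0.    1.06 -0.16]
```

{"fn": "move_arm", "kwargs": {"commands": "-0.3 0 0 0 2.7 -0.9 18; -0.3 0 0 0 2.7 -0.9 18"}}

```text
time_s: 7.17
eef_pos: [0.6044, -0.0288, 0.2037]
ee_rot: [0.707, 0.707, -0.002, -0.002]
ft_force: [-15.3, -3.1, 1.1]
opening: 0.0201
```

```bash
python3 -c "
from h import *
st()"
```

```text
t 7.17 p [604.4 -28.8 203.7] f [-15.27  -3.12   1.11] m [-0.5   2.64  0.06] open 20.1 rot [ 1.     0.    -0.006] [-0.006  0.001 -1.   ] j [-0.16  0.47  1.61 -0.    1.06 -0.16]
```

{"fn": "move_arm", "kwargs": {"commands": "-0.3 0 0 0.2 2.9 -2.0 18; -0.3 0 0 0.3 2.9 -2.5 18"}}

```text
time_s: 7.33
eef_pos: [0.6042, -0.0285, 0.2045]
ee_rot: [0.707, 0.707, -0.004, -0.005]
ft_force: [-11.7, -3.7, -7.5]
opening: 0.0196
```

```bash
python3 -c "
from h import *
st()"
```

```text
t 7.33 p [604.2 -28.5 204.5] f [-11.66  -3.69  -7.5 ] m [-0.77  2.12  0.08] open 19.6 rot [ 1.     0.    -0.013] [-0.013  0.001 -1.   ] j [-0.16  0.47  1.61 -0.    1.07 -0.16]
```

{"fn": "move_arm", "kwargs": {"commands": "-0.6 0 0 0.2 3.2 -0.8 18; -0.6 0 0 0.2 3.2 -0.8 18"}}

```text
time_s: 7.5
eef_pos: [0.6051, -0.0286, 0.2042]
ee_rot: [0.707, 0.707, -0.002, -0.003]
ft_force: [-16.8, -3.8, 3.8]
opening: 0.0203
```

```bash
python3 -c "
from h import *
st()"
```

```text
t 7.5 p [605.1 -28.6 204.2] f [-16.77  -3.79   3.77] m [-0.83  3.    0.09] open 20.3 rot [ 1.     0.001 -0.007] [-0.007  0.001 -1.   ] j [-0.16  0.47  1.61 -0.    1.07 -0.16]
```

{"fn": "move_arm", "kwargs": {"commands": "-0.5 0 0 0.3 3.5 -2.2 18; -0.5 0 0 0.4 3.5 -2.5 18"}}

```text
time_s: 7.67
eef_pos: [0.6049, -0.0284, 0.2049]
ee_rot: [0.707, 0.708, -0.003, -0.004]
ft_force: [-15.5, -5.2, -10.0]
opening: 0.02
```

```bash
python3 -c "
from h import *
st()"
```

```text
t 7.67 p [604.9 -28.4 204.9] f [-15.48  -5.22 -10.01] m [-1.12  2.8   0.05] open 20.0 rot [ 1.     0.001 -0.009] [-0.009  0.001 -1.   ] j [-0.16  0.47  1.61 -0.    1.07 -0.16]
```

Run:
```python
from h import *
import cv2
st()
p,d=vision.snapshot("side"); cv2.imwrite("pics/side2.png",cv2.resize(p[165:235,240:325,::-1],None,fx=9,fy=8,interpolation=cv2.INTER_CUBIC))
st()
```

```text
t 7.67 p [604.9 -28.4 204.9] f [-15.48  -5.22 -10.01] m [-1.12  2.8   0.05] open 20.0 rot [ 1.     0.001 -0.009] [-0.009  0.001 -1.   ] j [-0.16  0.47  1.61 -0.    1.07 -0.16]
t 7.72 p [604.8 -28.5 204.9] f [-15.5   -5.86  -7.3 ] m [-0.98  2.94  0.1 ] open 20.2 rot [ 1.     0.001 -0.01 ] [-0.01   0.001 -1.   ] j [-0.16  0.47  1.61 -0.    1.07 -0.16]
```

View pics/side2.png

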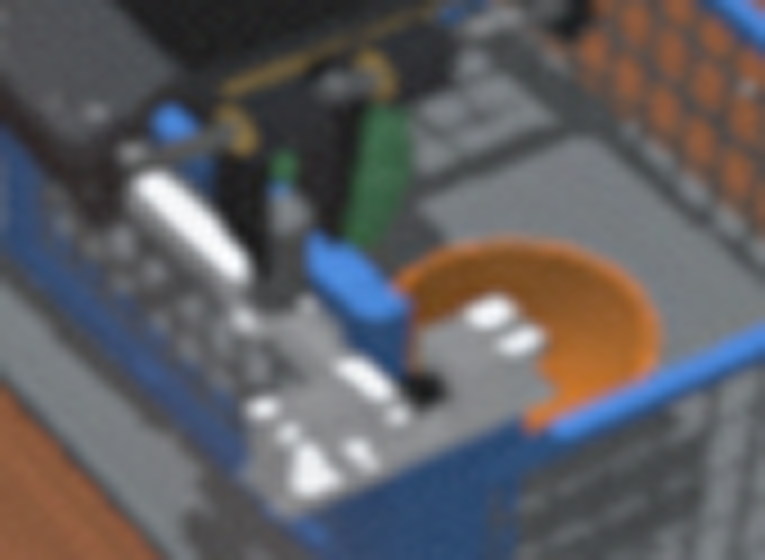

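{"fn": "move_arm", "kwargs": {"commands": "-0.5 0 0 0 3.5 -3 18; -0.5 0 0 0 3.5 -3.2 18", "newtons": 15}}

```text
time_s: 7.88
eef_pos: [0.6044, -0.0282, 0.2059]
ee_rot: [0.707, 0.708, -0.004, -0.006]
ft_force: [-12.1, -0.0, -9.6]
opening: 0.0193
```

```bash
python3 -c "
from h import *
st()"
```

```text
t 7.88 p [604.4 -28.2 205.9] f [-12.12  -0.03  -9.57] m [-0.25  2.25  0.06] open 19.3 rot [ 1.     0.001 -0.014] [-0.014  0.002 -1.   ] j [-0.16  0.47  1.6   0.    1.08 -0.16]
```

{"fn": "move_arm", "kwargs": {"commands": "-0.8 0 0 0 4 -2.3 18; -0.8 0 0 0 4 -2.3 18"}}

```text
time_s: 8.05
eef_pos: [0.605, -0.0281, 0.2062]
ee_rot: [0.706, 0.708, -0.001, -0.004]
ft_force: [-18.3, -3.2, -4.9]
opening: 0.0195
```

```bash
python3 -c "
from h import *
st()"
```

```text
t 8.05 p [605.  -28.1 206.2] f [-18.27  -3.17  -4.9 ] m [-0.75  3.4   0.1 ] open 19.5 rot [ 1.     0.002 -0.007] [-0.007  0.003 -1.   ] j [-0.16  0.47  1.61  0.    1.07 -0.16]
```

{"fn": "move_arm", "kwargs": {"commands": "-0.6 0 0 0.2 3.7 -3.2 18; -0.6 0 0 0.3 3.7 -3.5 18"}}

```text
time_s: 8.22
eef_pos: [0.6045, -0.0276, 0.2075]
ee_rot: [0.706, 0.708, -0.001, -0.005]
ft_force: [-14.6, -2.4, -8.6]
opening: 0.0199
```

```bash
python3 -c "
from h import *
st()"
```

```text
t 8.22 p [604.5 -27.6 207.5] f [-14.64  -2.38  -8.57] m [-0.67  2.56  0.05] open 19.9 rot [ 1.     0.002 -0.009] [-0.009  0.005 -1.   ] j [-0.16  0.47  1.61  0.    1.08 -0.16]
```

{"fn": "move_arm", "kwargs": {"commands": "-0.7 0 0 0.4 4.0 -3.4 18; -0.7 0 0 0.4 4.0 -3.4 18"}}

```text
time_s: 8.38
eef_pos: [0.6047, -0.0271, 0.2089]
ee_rot: [0.706, 0.708, -0.001, -0.004]
ft_force: [-16.5, -4.2, -7.9]
opening: 0.0195
```

```bash
python3 -c "
from h import *
st()"
```

```text
t 8.38 p [604.7 -27.1 208.9] f [-16.54  -4.18  -7.85] m [-0.89  2.93  0.09] open 19.5 rot [ 1.     0.003 -0.007] [-0.007  0.005 -1.   ] j [-0.16  0.47  1.6   0.    1.08 -0.16]
```

{"fn": "move_arm", "kwargs": {"commands": "-0.7 0 0 0.4 3.9 -3.4 18; -0.7 0 0 0.4 3.9 -3.4 18"}}

```text
time_s: 8.55
eef_pos: [0.6052, -0.0264, 0.211]
ee_rot: [0.706, 0.708, 0.001, -0.004]
ft_force: [-15.1, -1.7, -4.2]
opening: 0.0195
```

Run:
```python
from h import *
import cv2
st()
p,d=vision.snapshot("side"); cv2.imwrite("pics/side3.png",cv2.resize(p[165:235,240:325,::-1],None,fx=9,fy=8,interpolation=cv2.INTER_CUBIC))
```

```text
t 8.55 p [605.2 -26.4 211. ] f [-15.15  -1.67  -4.21] m [-0.41  2.79  0.05] open 19.5 rot [ 1.     0.003 -0.004] [-0.004  0.006 -1.   ] j [-0.16  0.46  1.6   0.01  1.08 -0.16]
```

View pics/side3.png

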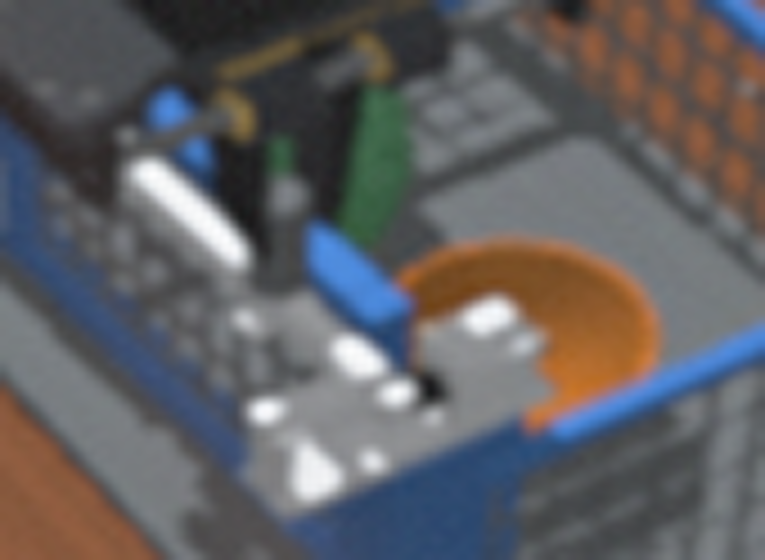

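The pin and bar have visibly risen: the pin top is at (290,175) against (290,190) before, and the bar end has moved up too. I'll carry on.

{"fn": "move_arm", "kwargs": {"commands": "-0.5 0 0 0.5 3.4 -3.4 18; -0.5 0 0 0.5 3.2 -3.4 18"}}

```text
time_s: 8.77
eef_pos: [0.6089, -0.0248, 0.2163]
ee_rot: [0.706, 0.708, 0.005, -0.001]
ft_force: [-0.6, 2.2, -3.6]
opening: 0.0195
```

```bash
python3 -c "
from h import *
st()"
```

```text
t 8.77 p [608.9 -24.8 216.3] f [-0.55  2.23 -3.64] m [ 0.17  0.2  -0.  ] open 19.5 rot [1.    0.003 0.006] [ 0.006  0.008 -1.   ] j [-0.15  0.46  1.59  0.01  1.08 -0.16]
```

{"fn": "move_arm", "kwargs": {"commands": "0.1 0 0 1 0 -3 18; 0.1 0 0 1 0 -3 18; 0.1 0 0 1 0 -3 18; 0 0 0 1 0 -3 18; 0 0 0 1 0 -3 18; 0 0 0 0 0 -1 18; 0 0 0 0 0 0 18"}}

```text
time_s: 9.35
eef_pos: [0.6098, -0.0173, 0.2334]
ee_rot: [0.706, 0.708, 0.004, -0.004]
ft_force: [-0.2, 0.6, -2.1]
opening: 0.0199
```

Run:
```python
from h import *
import cv2
st()
p,d=vision.snapshot("side"); cv2.imwrite("pics/side4.png",cv2.resize(p[155:235,230:325,::-1],None,fx=8,fy=7,interpolation=cv2.INTER_CUBIC))
```

```text
t 9.35 p [609.8 -17.3 233.4] f [-0.24  0.6  -2.13] m [0.01 0.1  0.01] open 19.9 rot [1.    0.003 0.001] [ 0.001  0.011 -1.   ] j [-0.14  0.45  1.57  0.01  1.13 -0.15]
```

View pics/side4.png

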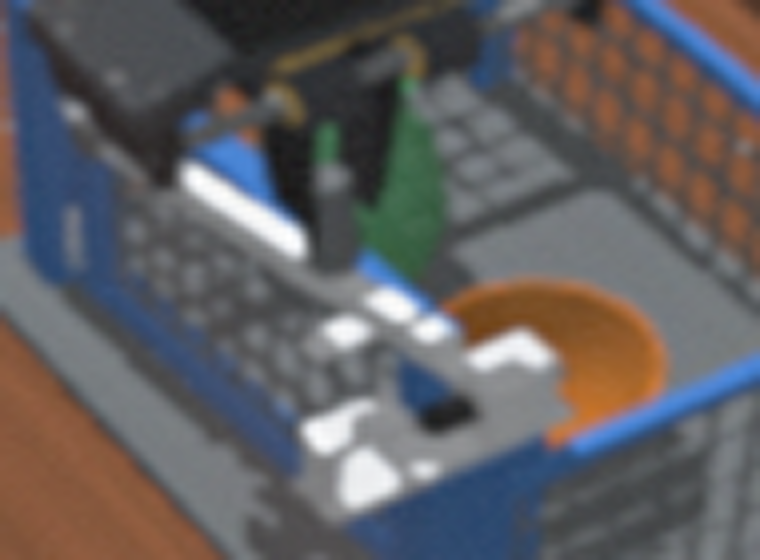

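The bar is clearly above the hook, with its underside over the lip. I'll lift slightly more and then swing on the hinge arc. Each 4° row is tool dx +1.4, dy -12.9, az +4.

{"fn": "move_arm", "kwargs": {"commands": "0 0 0 1 0 -3 18; 0 0 2 0.6 -6.5 0 18; 0 0 3 1 -9.7 0 18; 0 0 4 1.4 -13 0 18; 0 0 4 1.4 -13 0 18; 0 0 4 1.4 -13 0 18"}}

```text
time_s: 9.9
eef_pos: [0.5571, -0.0043, 0.2365]
ee_rot: [0.806, 0.592, 0.005, -0.003]
ft_force: [1.4, 3.3, -4.5]
opening: 0.0192
```

```bash
cat >> h.py <<'E'
def arc():
    st(); s=observe(); r=np.array(s["eef_pos"])[:2]*1000-[623.5,168]
    y=R.from_quat(s["ee_rot"]).as_matrix()[:2,1]
    print("radius",round(np.hypot(*r),1),"theta deg",round(np.degrees(np.arctan2(-r[0],-r[1]))-7.7,1),"tool",round(-np.degrees(np.arctan2(y[1],y[0])),1))
E
python3 -c "
from h import *
arc()"
```

```text
t 9.9 p [557.1  -4.3 236.5] f [ 1.43  3.33 -4.5 ] m [ 0.49 -0.32  0.08] open 19.2 rot [ 0.954 -0.3    0.001] [ 0.005  0.011 -1.   ] j [-0.13  0.36  1.7   0.01  1.08  0.17]
radius 184.7 theta deg 13.4 tool 17.4
```

{"fn": "move_arm", "kwargs": {"commands": "0 0 4 1.6 -13 0 18; 0 0 4 1.6 -13 0 18; 0 0 4 1.6 -13 0 18; 0 0 4 1.6 -13 0 18; 0 0 4 1.6 -13 0 18; 0 0 4 1.6 -13 0 18"}}

```text
time_s: 10.4
eef_pos: [0.4922, 0.0396, 0.2388]
ee_rot: [0.916, 0.401, 0.008, -0.001]
ft_force: [2.9, 1.9, -3.4]
opening: 0.0193
```

```bash
python3 -c "
from h import *
arc()"
```

```text
t 10.4 p [492.2  39.6 238.8] f [ 2.93  1.91 -3.41] m [ 0.08 -0.34  0.04] open 19.3 rot [ 0.734 -0.679  0.004] [ 0.013  0.008 -1.   ] j [-0.06  0.27  1.84  0.01  1.02  0.68]
radius 183.6 theta deg 37.9 tool 42.8
```

{"fn": "move_arm", "kwargs": {"commands": "0 0 4 1.4 -13 0.5 18; 0 0 4 1.4 -13 0.5 18; 0 0 4 1.4 -13 0.5 18; 0 0 4 1.4 -13 0.5 18; 0 0 4 1.4 -13 0.5 18; 0 0 4 1.4 -13 0.5 18"}}

```text
time_s: 10.9
eef_pos: [0.4507, 0.1056, 0.2386]
ee_rot: [0.982, 0.19, 0.009, 0.001]
ft_force: [-0.0, -0.7, -1.9]
opening: 0.0195
```

```bash
python3 -c "
from h import *
arc()"
```

```text
t 10.9 p [450.7 105.6 238.6] f [-0.02 -0.72 -1.92] m [-0.21  0.26  0.04] open 19.5 rot [ 0.374 -0.928  0.006] [ 0.018  0.001 -1.   ] j [ 0.09  0.22  1.91 -0.    1.    1.28]
radius 183.8 theta deg 62.4 tool 68.1
```

{"fn": "move_arm", "kwargs": {"commands": "0 0 4 1.4 -13 0.3 18; 0 0 4 1.4 -13 0.3 18; 0 0 3 1 -10 0 18; 0 0 2 0.7 -6.5 0 18; 0 0 1 0.3 -3 0 18; 0 0 0 0 0 0 18; 0 0 0 0 0 0 18"}}

```text
time_s: 11.48
eef_pos: [0.4418, 0.1517, 0.241]
ee_rot: [0.998, 0.062, 0.011, 0.003]
ft_force: [0.9, 2.1, -2.4]
opening: 0.0192
```

Run:
```python
from h import *
import cv2
arc()
for n in ["top","side"]:
    p,d=vision.snapshot(n); cv2.imwrite(f"pics/{n}5.png",cv2.resize(p[:,:,::-1],None,fx=1.3,fy=1.3))
```

```text
t 11.48 p [441.8 151.7 241. ] f [ 0.88  2.1  -2.38] m [0.   0.2  0.04] open 19.2 rot [ 0.124 -0.992  0.006] [ 0.023 -0.004 -1.   ] j [ 0.19  0.22  1.9  -0.01  1.    1.65]
radius 182.4 theta deg 77.2 tool 82.9
```

View pics/side5.png

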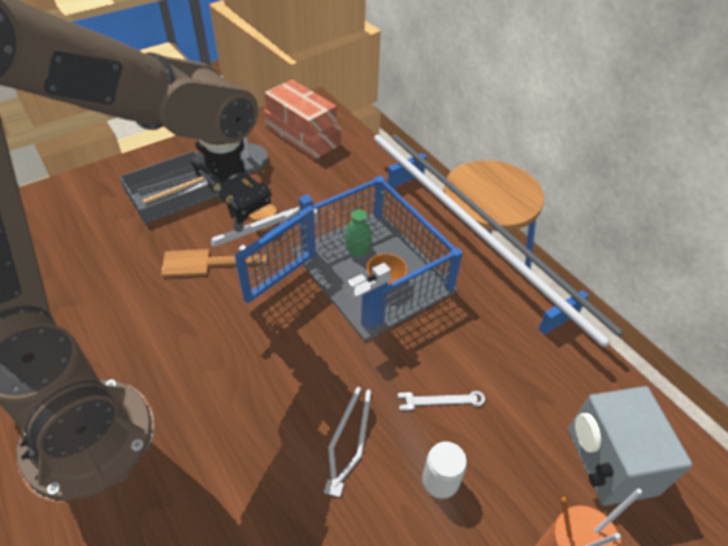

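View pics/top5.png

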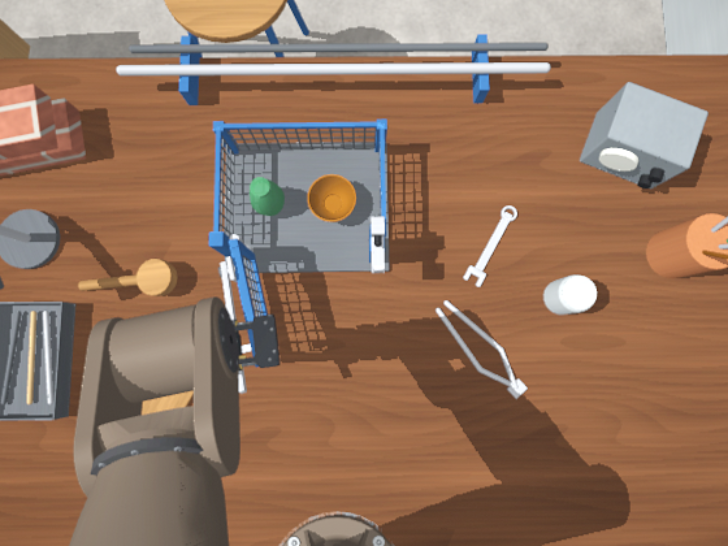

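The gate stands about 77° open, and the tools are untouched in both views. Next I'll lower the bar along its arc.

{"fn": "move_arm", "kwargs": {"commands": "0 0 0 -0.9 0 3 18; 0 0 0 -0.9 0 3 18; 0 0 0 -0.9 0 3 18; 0 0 0 -0.9 0 3 18; 0 0 0 -0.9 0 3 18; 0 0 0 -0.8 0 3 18; 0 0 0 -0.8 0 3 18; 0 0 0 -0.8 0 3 18; 0 0 0 0 0 0 18", "newtons": 8}}

```text
time_s: 12.33
eef_pos: [0.4311, 0.1483, 0.2145]
ee_rot: [0.998, 0.062, 0.007, 0.003]
ft_force: [-4.2, -0.1, -0.2]
opening: 0.0197
```

```bash
python3 -c "
from h import *
arc()"
```

```text
t 12.33 p [431.1 148.3 214.5] f [-4.18 -0.09 -0.16] m [-0.02  0.78 -0.  ] open 19.7 rot [ 0.123 -0.992  0.007] [ 0.014 -0.005 -1.   ] j [ 0.19  0.24  1.95 -0.01  0.93  1.64]
radius 193.5 theta deg 76.4 tool 82.9
```

{"fn": "move_arm", "kwargs": {"commands": "0 0 0 -1.2 0 2 18; 0 0 0 -1 0 2 18; 0 0 0 -0.5 0 2 18; 0 0 0 -0.3 0 2 18; 0 0 0 0 0 0 18"}}

```text
time_s: 12.75
eef_pos: [0.4285, 0.1477, 0.2056]
ee_rot: [0.998, 0.062, 0.007, 0.003]
ft_force: [-2.6, -1.0, 0.1]
opening: 0.0195
```

```bash
python3 -c "
from h import *
arc()"
```

```text
t 12.75 p [428.5 147.7 205.6] f [-2.62 -0.98  0.07] m [-0.1   0.68  0.01] open 19.5 rot [ 0.124 -0.992  0.007] [ 0.015 -0.005 -1.   ] j [ 0.19  0.25  1.97 -0.01  0.91  1.64]
radius 196.0 theta deg 76.4 tool 82.9
```

{"fn": "move_arm", "kwargs": {"commands": "0 0 0 -0.5 0 1 18; 0 0 0 0 0 1 18; 0 0 0 0 0 0.5 18", "newtons": 4}}

```text
time_s: 13.0
eef_pos: [0.4288, 0.1477, 0.2035]
ee_rot: [0.998, 0.062, 0.009, 0.003]
ft_force: [-3.4, -0.9, 5.9]
opening: 0.0198
```

```bash
python3 -c "
from h import *
arc()"
```

```text
t 13.0 p [428.8 147.7 203.5] f [-3.43 -0.94  5.89] m [-0.24  0.81 -0.04] open 19.8 rot [ 0.124 -0.992  0.007] [ 0.017 -0.005 -1.   ] j [ 0.19  0.25  1.98 -0.01  0.9   1.64]
radius 195.7 theta deg 76.3 tool 82.9
```

{"fn": "move_arm", "kwargs": {"commands": "0 0 0 0 0 -0.5 30; 0 0 0 0 0 0 50; 0 0 0 0 0 0 60; 0 0 0 0 0 0 60; 0 0 0 0 0 0 60; 0 0 0 0 0 0 60; 0 0 0 0 0 0 60"}}

```text
time_s: 13.58
eef_pos: [0.4311, 0.1481, 0.2048]
ee_rot: [0.998, 0.062, 0.011, 0.003]
ft_force: [-0.2, -0.9, 0.8]
opening: 0.058
```

{"fn": "move_arm", "kwargs": {"commands": "0 0 0 0 0 -6 60; 0 0 0 0 0 -10 60; 0 0 0 0 0 -15 60; 0 0 0 0 0 -20 60; 0 0 0 0 0 -25 60; 0 0 0 0 0 -25 60; 0 0 0 0 0 -25 60; 0 0 0 0 0 -20 60; 0 0 0 0 0 -10 60; 0 0 0 0 0 0 60; 0 0 0 0 0 0 60"}}

```text
time_s: 14.5
eef_pos: [0.426, 0.1486, 0.372]
ee_rot: [0.998, 0.062, 0.011, 0.003]
ft_force: [-0.2, 1.1, 0.7]
opening: 0.0599
```

Run:
```python
from h import *
import cv2
st()
for n in ["top","side","wrist"]:
    p,d=vision.snapshot(n); cv2.imwrite(f"pics/{n}6.png",cv2.resize(p[:,:,::-1],None,fx=1.3,fy=1.3) if n!="side" else cv2.resize(p[130:280,130:330,::-1],None,fx=4,fy=4)); np.save(n+"6.npy",d)
```

```text
t 14.5 p [426.  148.6 372. ] f [-0.23  1.13  0.72] m [-0.09  0.2   0.01] open 59.9 rot [ 0.124 -0.992  0.007] [ 0.023 -0.004 -1.   ] j [ 0.19  0.08  1.71 -0.01  1.33  1.64]
```

View pics/side6.png

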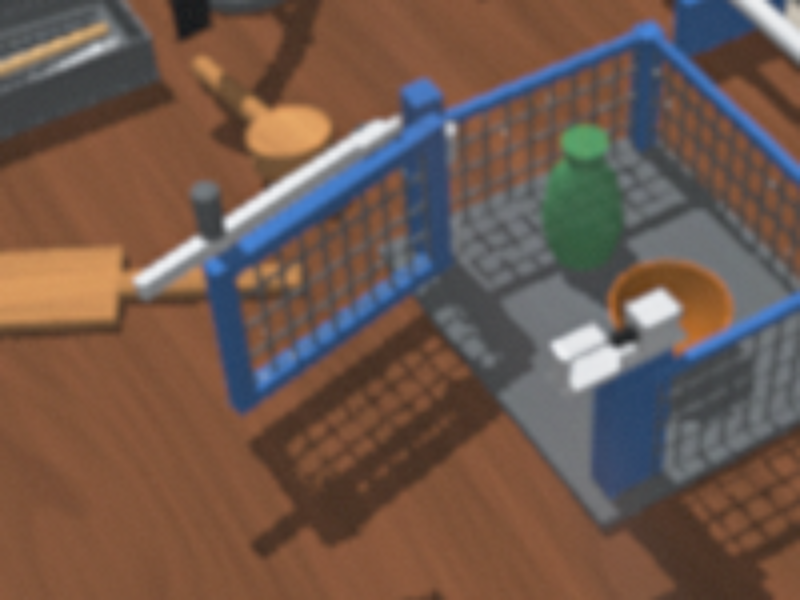

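View pics/top6.png

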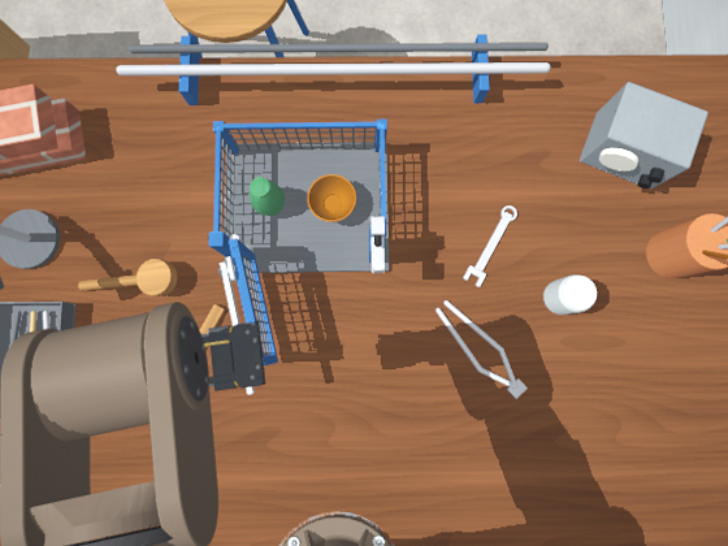

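The side view shows the gate open with the bar parallel to its top rail (pin top at zoom (205,188), bar end at (148,282)). The gripper is clear. I'll check this numerically from depth.

Run:
```python
from h import *
D=np.load("side6.npy"); S=lambda x,y:(129.6+x/4,129.6+y/4)
for nm,p in dict(pin=(205,189),barend=(158,276),bar2=(190,255),bar3=(260,205),bar4=(340,152),rail1=(235,250),rail2=(330,190),rail3=(400,145)).items():
    print(nm,np.round(1000*dep("side",*S(*p),D),1))
```

```text
pin [428.3 146.7 223.8]
barend [377.5 126.2 185. ]
bar2 [405.9 137.8 179.4]
bar3 [468.  154.  181.3]
bar4 [542.5 173.8 179.3]
rail1 [434.9 127.6 177.3]
rail2 [516.1 139.1 183.3]
rail3 [581.8 154.6 181.9]
```

```bash
python3 -c "
from bench import ticket
print(ticket.hand_in())"
```

```text
the job is handed in; nothing more can be done
None
```

I opened the gate and left it standing at about 77° (1.34 rad) with the latch bar let down. The job was handed in at about 14.7 s on the robot's clock, and no verdict was reported.

- **Freeing the latch:** I gripped the upright pin lightly and felt for the plunger. I then pressed inward at about 15–18 N while lifting until the bar came over the hook. The highest reading at the end of any move was 18.3 N inward at the pin, and about 10 N upward while the bar was still in the keeper. I could not measure the force at the keeper itself.
- **Opening:** With the bar held up, I swung the gate round on its hinge, lowered the bar onto its rest pin, let go and raised the arm clear.

**Last checks:**
- **Gate angle:** The arm's position gave about 76–77°. Depth points on the rail and on the bar gave about 80° and 75°.
- **Bar level:** Three points along the bar read 179–181 mm high. A fourth, on the bar's end edge, read 185 mm; I took that as edge noise. The pin top read 223.8 mm against 222 mm expected, which would put the bar at about 0.01 rad.
- **Clear of everything:** The gripper was about 17 cm above the pin with wrist force near zero.
- **Glassware and tools:** They looked unmoved in the final pictures, except the block and paddle, which the arm partly hid in the top view. I judged this by eye and did not measure it.

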